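Pin and bolt the bottle dispenser stand

TASK

Line up the loose perforated strip under the stand's cover plate: feel out with the tip of the red drift pin, at the red-marked hole, which side of that hole the strip is open, work the pin in and push it fully home, then, with the pin left in, push the black-handled bolt fully home in the other hole. Use no more than a firm hand's push (some 60 N at the metal would damage it), let go of both, and leave the stoppers in their rack and the stemmed glass and white plate where they stand.

Things in the scene. Friction and masses are not known exactly. Their poses are not given: they have to be found in the camera images.
- stand: fixed base of a bottle dispenser: hollow aluminium box 110 x 250 x 54 mm (x, y, z), its top a 6 mm grey cover plate (upper face at z = 54) with two round 20 mm holes at x = 0, y = -40.5 (four red dashes round it) and y = +40.5 (plain). Origin: centre of underside, y along its length, z up. A 16 mm post at x = +34, y = +104 rises to z = 204, with a bracket 14 mm thick on top and a glass measure out to x = 105
- strip_level (a point): point fixed in the stand at x = 0, y = 0, z = 47.5 mm: the level of the upper face of the brass strip, 0.5 mm under the plate. The strip is 6 mm thick and slides stiffly (6 N) along the stand's y, 15 mm either way from mid travel. It has openings 21 mm along y and 22 mm along x, every 27 mm, with 6 mm webs between. Below it the box is empty down to z = 2 mm
- pin_hole (a point): centre of the red-marked hole's mouth, on the plate's upper face; axes as the stand's. At the start a web of the strip lies across the hole, its centre up to 4 mm to the -y or +y side (not reported), and stops a pin put down the middle. Away from it, 6.3 mm off the hole's centre to -y or +y, the pin's tip finds an opening, often on one side only. Either will do: the strip may be drawn both ways
- bolt_hole (a point): centre of the plain hole's mouth, on the plate's upper face; axes as the stand's. An opening of the strip lies under it once another is lined up with the red-marked hole; until then a web blocks it
- rack: fixed wooden block 60 x 215 x 44 mm with four 20 mm holes along its y axis, at y = -78, -26, 26, 78 mm, in which the pin, the bolt and the two stoppers stand upright in any order. Origin: centre of its underside; z up
- drift_pin: tapered steel drift pin with a red grip, about 180 g. Origin: on its axis, on the underside of its 30 mm wide, 4 mm thick collar; z up along the axis towards the grip. Grip: 20 mm in diameter, from z = +4 to +40 mm. Below the collar: 18.4 mm shank to z = -14, cone down to 6 mm diameter at z = -30, straight 6 mm tip with a flat end to z = -42 mm. Fully home when the collar lies on the plate
- bolt: plain (threadless) brass push-in bolt with a black grip, about 150 g. Origin: on its axis, on the underside of its 30 mm wide, 4 mm thick collar; z up. Grip: 22 mm in diameter, from z = +4 to +40 mm. Shank: 15 mm in diameter, 26 mm long, its last 2.5 mm tapered to 10 mm. Fully home when the collar lies on the plate
- stopper_a: bottle stopper with a cork shank and a glass ball 22 mm wide, 35 mm tall above the rack, standing in the rack; leave alone. Origin: underside of its collar
- stopper_b: another bottle stopper just like the first; leave alone
- nosing_glass: stemmed glass 64 mm wide, 110 mm tall, on the table; leave alone. Origin: underside
- saucer: white plate 100 mm wide, 20 mm tall, on the table; leave alone. Origin: underside
Things that resemble listed ones, but are neither listed nor needed, are in the scene too. Several things have the shape of the drift_pin; the one meant has the colours described above.

How it is judged:
By the outcome, as a careful person would: the job done as asked, in the order asked, and still so for the second after the job is handed in, with the robot touching nothing.
It also fails if it takes over 72 s, if anything falls off the work surface, if the arm or the gripper's body presses on something with over 40 N, if the wrist force passes 120 N, or if a joint passes its speed limit or range.

ROBOT

A 7-joint arm with a two-finger parallel gripper is mounted at the origin on the work surface. World frame = base frame: x ahead of the robot, y to its left, z up, the work surface at z = 0. Lengths are in m, angles in rad, forces in N, time in s.
With the tool pointing down it reaches from about 0.4 to 0.85 m from the base axis. Payload 10.4 kg.
Tool frame: the origin (TCP) lies at the very end of the fingers, on their centre line; the grasp point (between the pads) lies 19 mm behind it (manip.grip_point_offset is the z of the grasp point in the tool frame, in m); z points along the fingers, y is the direction in which the jaws open and shut (so a half turn about z gives the same grasp; the last joint's range is limited). The gripper opens to 85 mm and grips with 20 to 120 N. Pads are 22 mm wide; open, the fingers measure 114 mm over their backs; the gripper's body (76 mm by 85 mm) begins 54 mm behind the grasp point. The pads swing forward as they close: fully open they stand 13 mm farther back than shut.
Start: joints at [-0.023, 0.332, -0.065, 1.46, 0.022, 1.35, -0.088], TCP at [0.625, 0, 0.231] pointing down, gripper open.
Joint ranges: [-2.6, 2.6], [-0.5, 2.12], [-1.47, 1.34], [0.16, 2.42], [-1.27, 4.41], [0.06, 2.06], [-2.6, 2.6]. Speed limits (rad/s): [2.22, 2.22, 2.79, 2.79, 3.14, 3.14, 3.14].

INTERFACE

Orientations are given as a unit quaternion [x, y, z, w].
In Python, from workcell import manip, camera, get_calibration, hand_in gives the robot as it stands.
- The arm moves only by the shell command python3 -m pendant 'ROWS' [FORCE]. ROWS is JSON, a list of rows, each a list of 5 numbers: the shift along the tool's x, y, z in units of 40 mm (1.0 is 40 mm), then the turn about the tool's z in units of 6 degrees (1.0 is 6 degrees), then the closure, from 0 (fully open) to 1 (shut). A call has 1 to 5 rows; each row is the pose to reach, as a shift and turn from the pose commanded when the call began, along the tool's axes at that moment; what a row does not reach only later rows make up. A row lasts 1/8 s, in which the tool goes at most 62.5 mm and 10.7 degrees, less where a joint would pass 70% of its speed; a pose out of reach is approached as far as the arm can. A call with a gripper value outside its range is refused whole. The fingers move at their own pace and stop on an object; FORCE is the grip in N (left out, the last holds). Time passes only in rows, so rows that repeat a pose let the fingers close. It gives the time, the measured TCP pose, the force and the opening at its end, in the units of the state.
- manip.get_obs(): the state, without advancing time (a new reading comes with each control period).
- camera(name): name is "scene" or "side" or "wrist"; returns (picture, depth): 420x560x3 uint8, red, green, blue; 420x560 float32, m along the optical axis (not along the pixel's ray), 0 where there is no reading.
- get_calibration(name): a dict with "vfov" (degrees; the focal length in pixels is half the picture's height over the tangent of half this angle, whatever the lens; pixels are square), "cx", "cy" (the principal point, pixels), "distortion" ([k1, k2, p1, p2, k3] as OpenCV has them; the pictures are not rectified), "position" and "rotation" of the camera in the world. Camera axes: x right, y down, z forward; pixel columns grow to the right and rows downward; lengths in m; the calibration is good to about 2 mm. A picture is of the moment at which its call begins: read the wrist's pose just before it. get_calibration takes no time and is no camera call; for the wrist camera it gives the pose at the moment of the call.
- hand_in(): hands the job in, once; it reports no verdict.
The state is a dict: "clock": time; "joint_pos": joint angles; "joint_velocities": joint speeds; "tau": joint torques, N m; "position": TCP position; "ee_rot": TCP orientation; "ft_force": force on the tool from outside, world axes, zero at the start; "torque": the same for the moment, N m; "grip_width": opening from 0.0 (shut) to 1.0 (fully open).
Only numpy, scipy, OpenCV 4.12 (cv2) and the standard library are available. Lean on these libraries where they do the work, as an engineer would, in place of code of your own. Each camera call takes 0.05 s, during which the arm holds its last target.

## Working session

There is one attempt and no reset: what is moved stays moved. The work goes in short steps, Python scripts to look and compute and a shell command to move; the robot and the scene stay as the last step left them, time stands still between calls to the robot, and variables do not carry over. Pictures are saved under pics/ and viewed, and the job is handed in when it is done.

```bash
ls; mkdir -p pics
cat > h.py <<'E'
import numpy as np, cv2, pickle
from workcell import manip, camera, get_calibration
def snap(n,tag):
    c=get_calibration(n); p,d=camera(n)
    pickle.dump((c,p,d),open(f'pics/{tag}.pkl','wb'))
    cv2.imwrite(f'pics/{tag}.png',p[:,:,::-1]); return c,p,d
def load(tag): return pickle.load(open(f'pics/{tag}.pkl','rb'))
def K(c):
    f=210/np.tan(np.radians(c['vfov'])/2); return np.array([[f,0,c['cx']],[0,f,c['cy']],[0,0,1.]])
def Rm(c):
    r=np.array(c['rotation'],float)
    if r.size==9: return r.reshape(3,3)
    from scipy.spatial.transform import Rotation as R
    return R.from_quat(r).as_matrix()
def ray(c,u,v):
    n=cv2.undistortPoints(np.array([[[u,v]]],float),K(c),np.array(c['distortion'],float))[0,0]
    return np.array([n[0],n[1],1.])
def onz(c,u,v,z):
    r=Rm(c)@ray(c,u,v); p=np.array(c['position']); return p+r*(z-p[2])/r[2]
def dep(c,d,u,v):
    return np.array(c['position'])+Rm(c)@(ray(c,u,v)*d[int(round(v)),int(round(u))])
def proj(c,P):
    q=Rm(c).T@(np.array(P,float)-np.array(c['position']))
    o,_=cv2.projectPoints(q.reshape(1,1,3),np.zeros(3),np.zeros(3),K(c),np.array(c['distortion'],float)); return o[0,0]
def crop(tag,x0,y0,x1,y1,s,name):
    im=cv2.imread(f'pics/{tag}.png')[y0:y1,x0:x1]; cv2.imwrite(f'pics/{name}.png',cv2.resize(im,None,fx=s,fy=s,interpolation=cv2.INTER_CUBIC))
E
python3 - <<'E'
from h import *
print(manip.get_obs(), manip.grip_point_offset)
for n in ['scene','side','wrist']:
    c,p,d=snap(n,n+'0'); print(n,c)
E
```

```text
pics
{'clock': 0.0, 'joint_pos': array([-0.02262468,  0.33287285, -0.06471182,  1.46095645,  0.02159837,
        1.34990896, -0.08850089]), 'joint_velocities': array([-0.00101444, -0.00199156, -0.00063553, -0.00232287,  0.00090993,
       -0.00015298,  0.00104792]), 'tau': array([ 4.98105128e-04, -6.25449800e+01,  4.97091911e-02, -3.91610491e+01,
        1.63588714e-02,  9.83294769e-03, -6.01235030e-06]), 'position': array([6.24613816e-01, 1.68570972e-05, 2.30508133e-01]), 'ee_rot': array([ 7.07086825e-01,  7.07126365e-01, -5.34446517e-04, -4.89932020e-04]), 'ft_force': array([ 0.54040583, -0.69260556, -0.56236961]), 'torque': array([-0.04076316,  0.04936171, -0.02536045]), 'grip_width': 0.9998099080699313} -0.0187
scene {'vfov': 42.587445303787725, 'cx': 282.3452472522711, 'cy': 201.60354402727094, 'distortion': array([-0.12593148,  0.        ,  0.        ,  0.        ,  0.        ]), 'position': array([1.14912301, 0.41322409, 0.90525779]), 'rotation': array([ 0.44255465,  0.82287705, -0.31170178, -0.17280261])}
side {'vfov': 53.369062349101966, 'cx': 270.875292823262, 'cy': 206.02826108574652, 'distortion': array([0.04087034, 0.        , 0.        , 0.        , 0.        ]), 'position': array([ 0.40106434, -0.66529552,  0.73479922]), 'rotation': array([ 0.92047276, -0.06626969,  0.03680503, -0.38338443])}
wrist {'vfov': 59.153038752833695, 'cx': 281.32377274908964, 'cy': 212.71684992420654, 'distortion': array([0.01424237, 0.        , 0.        , 0.        , 0.        ]), 'position': array([0.62521239, 0.07851817, 0.37282375]), 'rotation': array([ 9.87849314e-01,  5.07200727e-04, -5.96877961e-04,  1.55412740e-01])}
```

View pics/scene0.png

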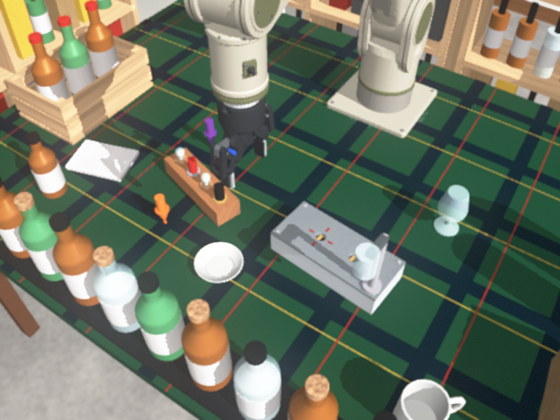

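View pics/side0.png

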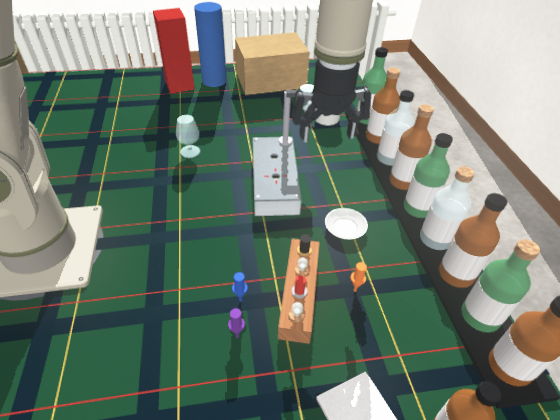

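View pics/wrist0.png

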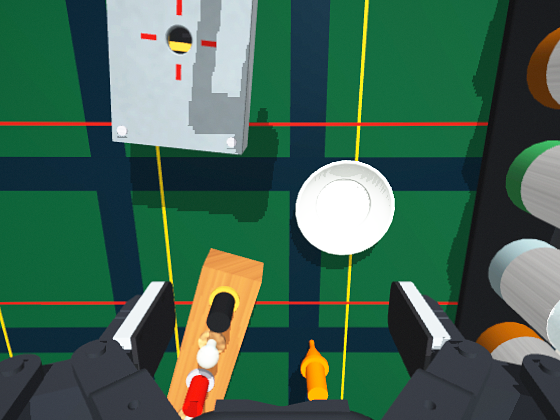

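The scene shows the stand at about (335,255) in the scene picture, and the rack at (200,190). From the stand end, the rack holds the black bolt, a stopper, the red pin and a stopper. Next I'll enlarge these.

Run:
```python
from h import *
crop('wrist0',90,0,270,160,4.4,'w0a')
crop('wrist0',150,240,290,420,4,'w0b')
crop('side0',220,120,340,350,2.6,'s0')
crop('scene0',150,130,420,320,2.9,'c0')
```

```text
(no output)
```

View pics/w0a.png

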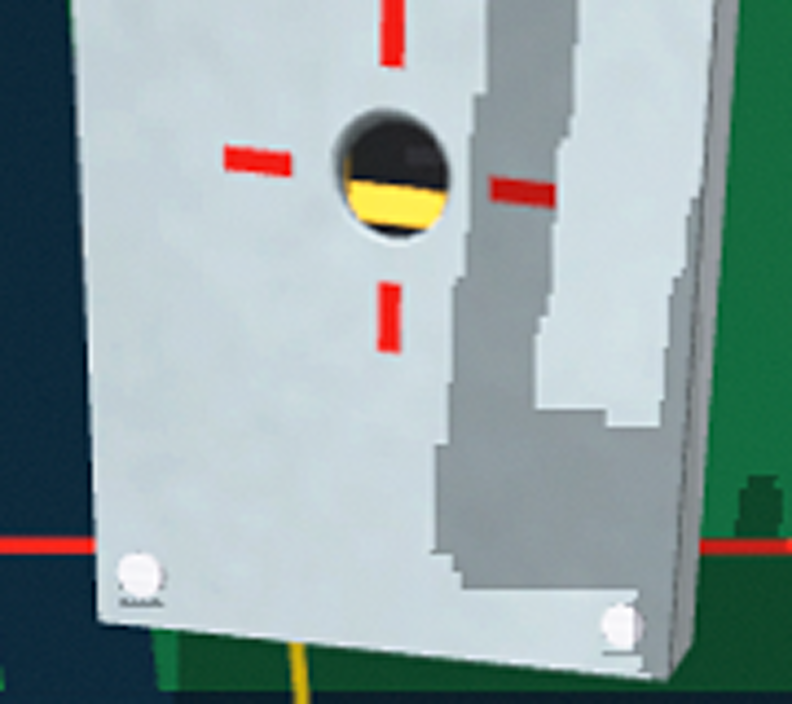

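View pics/w0b.png

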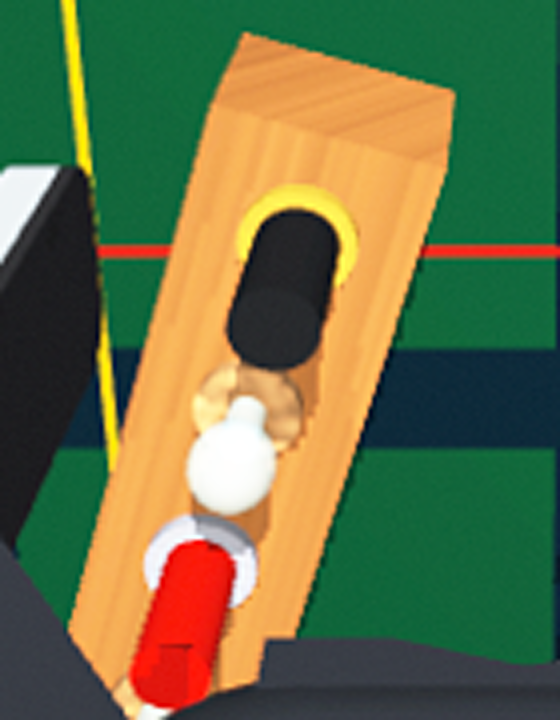

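View pics/s0.png

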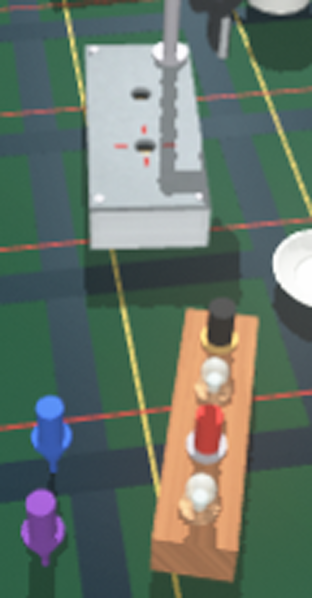

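View pics/c0.png

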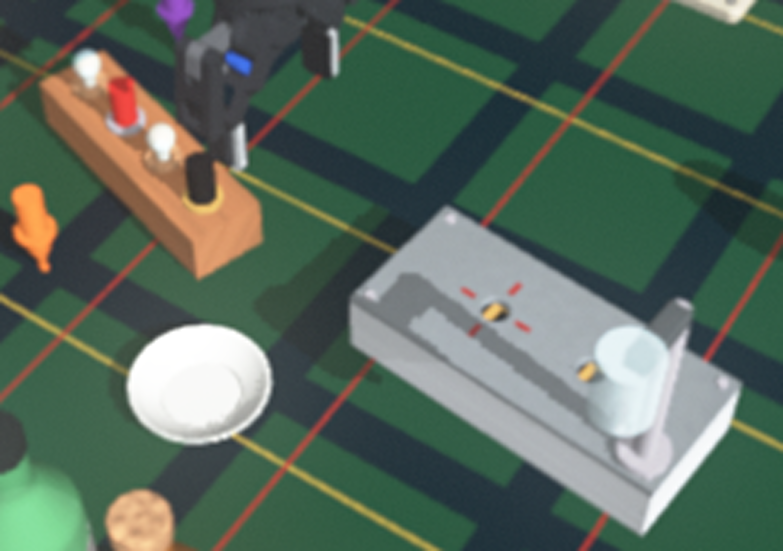

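Run:
```python
from h import *
c,p,d=load('wrist0')
f=lambda x,y:(90+x/4.4,y/4.4)
for n,q,z in [('hole',(392,174),.054),('L',(258,161),.054),('R',(522,192),.054),('B',(390,317),.054),('scrL',(139,575),.054),('scrR',(620,627),.054),('cL',(99,620),.054),('cR',(668,680),.054),('webtop',(395,182),.0475),('webbot',(395,225),.0475),('webtL',(350,180),.0475),('webtR',(448,190),.0475)]:
    u,v=f(*q); print(n,onz(c,u,v,z).round(4), dep(c,d,u,v).round(4))
g=lambda x,y:(150+x/4,240+y/4)
for n,q,z in [('bolttop',(276,328),.088),('pintop',(172,676),.088),('boltcollar',(299,237),.048),('pincollar',(203,562),.048),('rackTL',(218,105),.044),('rackTR',(447,162),.044)]:
    u,v=g(*q); print(n,onz(c,u,v,z).round(4), dep(c,d,u,v).round(4))
c,p,d=load('side0')
g=lambda x,y:(220+x/2.6,120+y/2.6)
for n,q,z in [('bolttop',(222,306),.088),('pintop',(209,410),.088),('hole',(145,146),.054),('hole2',(142,94),.054),('boltcollar',(219,343),.048),('rk nearL',(153,541),.044),('rk nearR',(235,549),.044),('rk farL',(190,311),.044),('rk farR',(257,318),.044),('stopA',(216,368),.075),('stopB',(203,488),.075)]:
    u,v=g(*q); print('S',n,onz(c,u,v,z).round(4), dep(c,d,u,v).round(4))
c,p,d=load('scene0')
g=lambda x,y:(150+x/2.9,130+y/2.9)
for n,q,z in [('bolttop',(201,162),.088),('pintop',(121,84),.088),('hole',(494,312),.054)]:
    u,v=g(*q); print('C',n,onz(c,u,v,z).round(4), dep(c,d,u,v).round(4))
```

```text
hole [0.5446 0.1182 0.054 ] [0.5311 0.1249 0.0006]
L [0.521  0.1202 0.054 ] [0.5214 0.12   0.0553]
R [0.5676 0.1154 0.054 ] [0.5673 0.1155 0.0526]
B [0.5422 0.0945 0.054 ] [0.5422 0.0945 0.0541]
scrL [0.4902 0.0481 0.054 ] [0.4908 0.0483 0.0554]
scrR [0.5818 0.0385 0.054 ] [0.582  0.0387 0.0554]
cL [0.4814 0.0396 0.054 ] [4.572e-01 3.300e-02 4.000e-04]
cR [0.5908 0.0283 0.054 ] [ 0.5849  0.0197 -0.0006]
webtop [0.5434 0.1177 0.0475] [0.5321 0.1231 0.0028]
webbot [0.5428 0.1105 0.0475] [0.5422 0.1108 0.0452]
webtL [0.5352 0.118  0.0475] [0.5351 0.118  0.0471]
webtR [0.5529 0.1164 0.0475] [0.5545 0.1156 0.0546]
bolttop [ 0.5694 -0.1159  0.088 ] [ 0.5684 -0.1192  0.0833]
pintop [ 0.5393 -0.2137  0.088 ] [ 0.5377 -0.2192  0.0827]
boltcollar [ 0.5685 -0.117   0.048 ] [ 0.5709 -0.1089  0.0615]
pincollar [ 0.5383 -0.2162  0.048 ] [ 0.5401 -0.21    0.0548]
rackTL [ 0.5497 -0.0827  0.044 ] [ 0.5497 -0.0827  0.044 ]
rackTR [ 0.6055 -0.0982  0.044 ] [ 6.029e-01 -1.218e-01  2.000e-04]
S bolttop [ 0.5663 -0.1212  0.088 ] [ 0.5679 -0.1161  0.0819]
S pintop [ 0.5363 -0.2171  0.088 ] [ 0.537  -0.2148  0.0847]
S hole [0.5439 0.1164 0.054 ] [0.5549 0.1765 0.0017]
S hole2 [0.5537 0.1964 0.054 ] [ 5.658e-01  2.651e-01 -3.000e-04]
S boltcollar [ 0.5658 -0.1261  0.048 ] [ 0.5648 -0.1296  0.0525]
S rk nearL [ 0.4846 -0.2894  0.044 ] [ 0.4851 -0.2873  0.0401]
S rk nearR [ 0.5399 -0.3033  0.044 ] [ 0.54   -0.3032  0.0438]
S rk farL [ 0.5498 -0.086   0.044 ] [ 0.55   -0.0854  0.0433]
S rk farR [ 0.6037 -0.1011  0.044 ] [ 6.167e-01 -6.480e-02 -4.000e-04]
S stopA [ 0.5521 -0.1708  0.075 ] [ 0.5515 -0.1727  0.0775]
S stopB [ 0.5218 -0.2716  0.075 ] [ 0.5215 -0.2723  0.0763]
C bolttop [ 0.5715 -0.115   0.088 ] [ 0.5683 -0.1179  0.0834]
C pintop [ 0.5408 -0.2154  0.088 ] [ 0.5407 -0.2155  0.0879]
C hole [0.5483 0.1187 0.054 ] [0.545  0.117  0.0493]
```

The tops should be at z = 0.084, and three cameras agree to about 3 mm. The stand's yaw is about -6° and the rack's about -16.5°. The bolt is in the +78 hole and the pin in the -26 hole. At the red hole the web looks about 4 mm to -y, so the strip is probably open on +y, which I'll check by feel. Now I'll move above the pin.

```bash
python3 -m pendant '[[-1.1,-0.43,0.3,0.6,0],[-2.3,-0.9,0.8,1.4,0],[-3.6,-1.4,1.3,2.2,0],[-4.7,-1.9,1.7,2.7,0],[-5.4,-2.14,2,2.75,0.2]]'
python3 - <<'E'
from h import *
print(manip.get_obs()['position'])
c,p,d=snap('wrist','w1')
E
```

```text
clock: 0.78
position: [0.5376, -0.2186, 0.1505]
ee_rot: [0.802, 0.597, -0.001, -0.0]
ft_force: [0.4, 0.7, 0.1]
grip_width: 0.819
[ 0.53759832 -0.21862383  0.15047888]
```

View pics/w1.png

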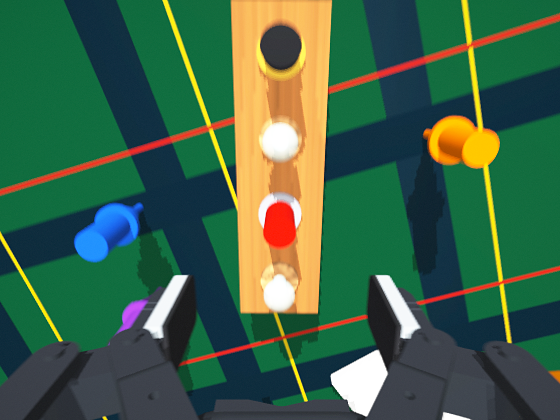

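The rack lies straight up the picture, so the yaw is right. The pin's top is at about (280,237) and the bolt's top at (280,47).

Run:
```python
from h import *
from scipy.spatial.transform import Rotation as R
c,p,d=load('wrist1') if 0 else load('w1')
o=manip.get_obs(); T=R.from_quat(o['ee_rot']).as_matrix(); print(o['position'],T.round(3))
hsv=cv2.cvtColor(p[:,:,::-1].copy(),cv2.COLOR_BGR2HSV)
for n,q,z in [('pintop',(280,237),.084),('bolttop',(280.5,47),.084),('pincol',(280,213),.048),('boltcol',(281,57),.048),('rackL',(240.5,312),.044),('rackR',(319,313),.044)]:
    P=onz(c,*q,z); print(n,P.round(4),dep(c,d,*q).round(4),'tool', (T.T@(P-o['position'])).round(4))
crop('w1',230,180,330,330,4,'w1a')
```

```text
[ 0.53563887 -0.22216592  0.14897179] [[ 0.291  0.957 -0.004]
 [ 0.957 -0.291 -0.002]
 [-0.003 -0.003 -1.   ]]
pintop [ 0.536  -0.2225  0.084 ] [ 0.5359 -0.2227  0.0834] tool [-0.0001  0.0007  0.065 ]
bolttop [ 0.5666 -0.1217  0.084 ] [ 0.5666 -0.1215  0.0829] tool [0.1053 0.0006 0.0647]
pincol [ 0.5369 -0.219   0.048 ] [ 0.54   -0.2091  0.08  ] tool [0.0036 0.0006 0.101 ]
boltcol [ 0.5663 -0.1233  0.048 ] [ 0.5655 -0.1262  0.0828] tool [0.1037 0.0009 0.1007]
rackL [ 0.4841 -0.2885  0.044 ] [ 0.4703 -0.3146 -0.0008] tool [-0.0782 -0.0297  0.1053]
rackR [ 0.542  -0.3067  0.044 ] [ 0.5385 -0.3369 -0.0019] tool [-0.0788  0.031   0.1051]
```

View pics/w1a.png

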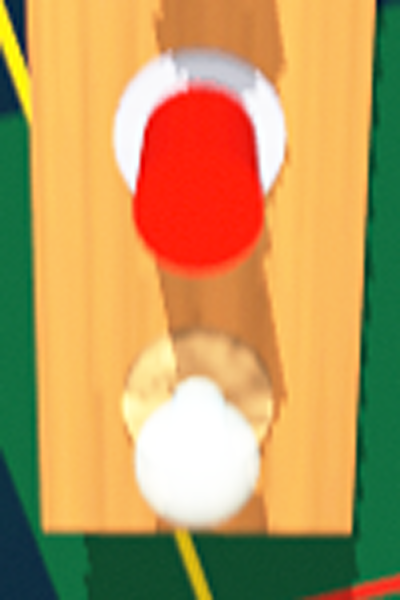

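```bash
python3 -m pendant '[[0,0,0,0,0.25],[0,0,0,0,0.3]]' 40
python3 - <<'E'
from h import *
from scipy.spatial.transform import Rotation as R
c,p,d=snap('wrist','w2')
o=manip.get_obs(); T=R.from_quat(o['ee_rot']).as_matrix(); print(o['position'],o['joint_velocities'].round(3),T.round(3))
crop('w2',200,20,340,340,2.4,'w2a')
E
```

```text
clock: 1.08
position: [0.5401, -0.2147, 0.1516]
ee_rot: [0.801, 0.599, 0.0, -0.0]
ft_force: [-0.0, 1.3, 0.4]
grip_width: 0.699
[ 0.54022013 -0.21459944  0.15166534] [-0.004 -0.002  0.001  0.002  0.001 -0.001  0.001] [[ 0.282  0.959  0.001]
 [ 0.959 -0.282  0.   ]
 [ 0.001  0.001 -1.   ]]
```

View pics/w2a.png

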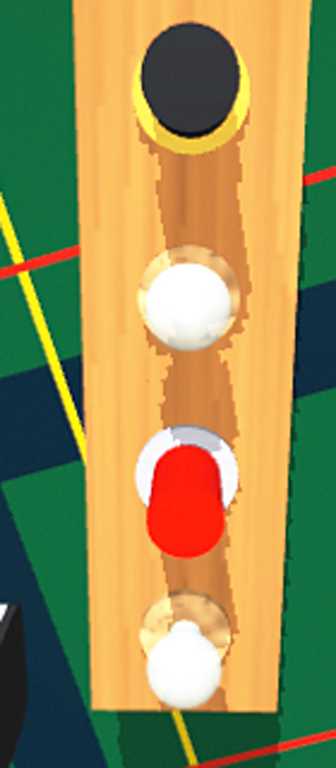

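Run:
```python
from h import *
from scipy.spatial.transform import Rotation as R
c,p,d=load('w2')
o=manip.get_obs(); T=R.from_quat(o['ee_rot']).as_matrix()
f=lambda x,y:(200+x/2.4,20+y/2.4)
for n,q,z in [('pintop',(185,518),.084),('bolttop',(190,80),.084),('pincol',(186,476),.048),('boltcol',(191,90),.048),('rackL',(92,710),.044),('rackR',(277,711),.044)]:
    u,v=f(*q)
    P=onz(c,u,v,z); print(n,P.round(4),dep(c,d,u,v).round(4),'tool', (T.T@(P-o['position'])).round(4))
```

```text
pintop [ 0.5371 -0.2177  0.084 ] [ 0.5369 -0.2181  0.083 ] tool [-0.0039 -0.0022  0.0677]
bolttop [ 0.5672 -0.1201  0.084 ] [ 0.5673 -0.12    0.083 ] tool [ 0.0982 -0.0008  0.0677]
pincol [ 0.5367 -0.2186  0.048 ] [ 0.5397 -0.2094  0.0766] tool [-0.0049 -0.0023  0.1037]
boltcol [ 0.5676 -0.1191  0.048 ] [ 0.5669 -0.122   0.0832] tool [ 0.0993 -0.0007  0.1037]
rackL [ 0.4842 -0.2881  0.044 ] [ 0.47   -0.3151 -0.0013] tool [-0.0864 -0.033   0.1076]
rackR [ 0.5417 -0.3054  0.044 ] [ 0.5379 -0.3357 -0.0017] tool [-0.0867  0.027   0.1076]
```

```bash
python3 -m pendant '[[-0.11,-0.057,0.5,0,0.3],[-0.11,-0.057,1.3,0,0.3],[-0.11,-0.057,2.1,0,0.3],[-0.11,-0.057,2.53,0,0.3],[-0.11,-0.057,2.53,0,0.3]]' 80;  python3 -m pendant '[[0,0,0,0,0.6],[0,0,0,0,0.8],[0,0,0,0,0.9],[0,0,0,0,1],[0,0,0,0,1]]' 80
```

```text
clock: 1.75
position: [0.5358, -0.2188, 0.0495]
ee_rot: [0.801, 0.599, -0.0, -0.001]
ft_force: [0.1, 0.4, 0.3]
grip_width: 0.699
clock: 2.38
position: [0.5368, -0.2197, 0.0515]
ee_rot: [0.801, 0.598, 0.001, 0.001]
ft_force: [-1.6, 1.8, 5.4]
grip_width: 0.209
```

```bash
python3 -m pendant '[[0,0,-0.5,0,1],[0,0,-1.2,0,1],[0,0,-2,0,1],[0,0,-2.75,0,1],[0,0,-2.75,0,1]]' 80
python3 - <<'E'
from h import *
c,p,d=snap('wrist','w3'); snap('side','s3')
crop('s3',220,120,360,350,2.4,'s3a')
E
```

```text
clock: 3.0
position: [0.5373, -0.2201, 0.1628]
ee_rot: [0.801, 0.598, 0.001, 0.002]
ft_force: [-1.3, 0.7, -2.1]
grip_width: 0.208
```

View pics/w3.png

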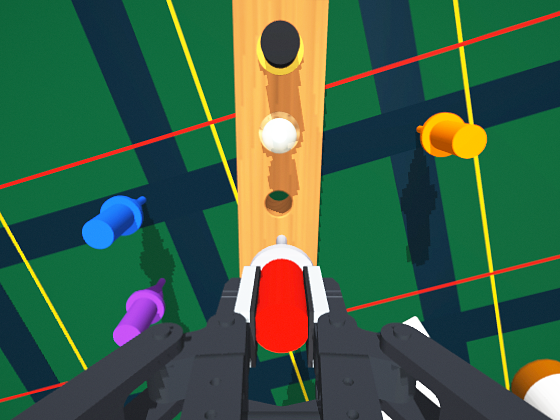

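View pics/s3a.png

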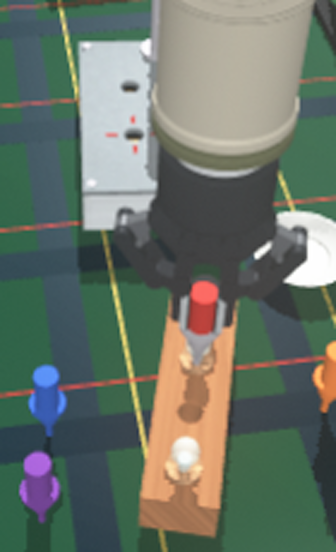

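Run:
```python
from h import *
from scipy.spatial.transform import Rotation as R
c,p,d=load('w3')
o=manip.get_obs(); T=R.from_quat(o['ee_rot']).as_matrix(); t=o['position']
print(t,o['ft_force'])
for x in (-.003,0,.003):
    for q in [(x,0,.0495),(x,-.003,.0495),(x+.003,0,.0495),(x+.015,0,.0075),(x,-.015,.0035),(x,.015,.0035),(x,0,-.0325)]:
        print(q,proj(c,t+T@np.array(q)).round(1))
crop('w3',220,220,340,370,4,'w3a')
```

```text
[ 0.53572698 -0.21942825  0.15964516] [-0.88297753  0.26078877 -3.06608721]
(-0.003, 0, 0.0495) [277.  243.8]
(-0.003, -0.003, 0.0495) [271.8 243.8]
(0.0, 0, 0.0495) [277.  238.9]
(0.012, 0, 0.0075) [276.3 249.1]
(-0.003, -0.015, 0.0035) [243.  283.4]
(-0.003, 0.015, 0.0035) [309.7 283.3]
(-0.003, 0, -0.0325) [275.6 332.7]
(0, 0, 0.0495) [277.  238.9]
(0, -0.003, 0.0495) [271.7 238.9]
(0.003, 0, 0.0495) [277. 234.]
(0.015, 0, 0.0075) [276.3 242.9]
(0, -0.015, 0.0035) [242.8 277.4]
(0, 0.015, 0.0035) [309.8 277.3]
(0, 0, -0.0325) [275.5 325.4]
(0.003, 0, 0.0495) [277. 234.]
(0.003, -0.003, 0.0495) [271.7 234. ]
(0.006, 0, 0.0495) [277. 229.]
(0.018, 0, 0.0075) [276.3 236.6]
(0.003, -0.015, 0.0035) [242.6 271.4]
(0.003, 0.015, 0.0035) [310.  271.3]
(0.003, 0, -0.0325) [275.5 318.1]
```

View pics/w3a.png

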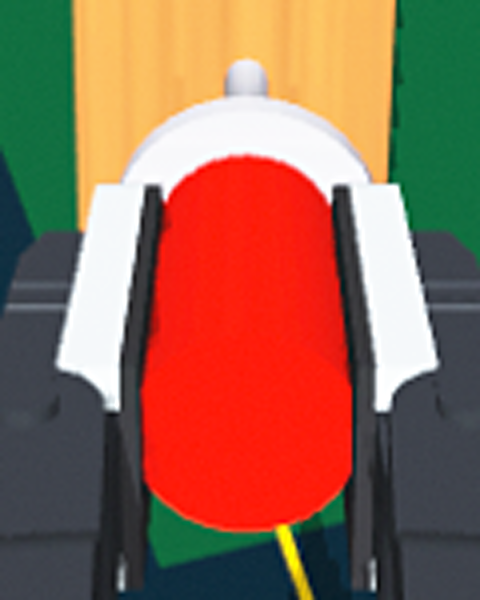

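Pin held, with its tip at about (281,236) in the wrist picture, close to the tool axis. I'll carry it to the stand and turn the tool so the jaws lie along the strip.

```bash
python3 -m pendant '[[0.8,-0.2,0,-1.5,1],[2,-0.5,0,-3.2,1],[3.2,-0.85,0,-4.9,1],[4.4,-1.17,0,-6.6,1],[5.6,-1.5,0,-8.3,1]]' 80
cat > tgt.py <<'E'
import sys
from h import *
from scipy.spatial.transform import Rotation as R
o=manip.get_obs(); T=R.from_quat(o['ee_rot']).as_matrix(); t=o['position']
P=np.array([float(a) for a in sys.argv[1:4]])
a=np.degrees(np.arctan2(T[1,0],T[0,0]))
print('at',t.round(4),'toolx angle',a.round(2),'shift units',(T.T@(P-t)/.04).round(3),'turn to 174:',-(174-a)/6, o['ft_force'].round(1),o['clock'])
E
python3 tgt.py .5443 .1178 .135
```

```text
clock: 3.72
position: [0.5411, 0.0138, 0.1586]
ee_rot: [0.472, 0.881, -0.001, -0.001]
ft_force: [0.7, -0.0, -2.4]
grip_width: 0.213
at [0.5411 0.0138 0.1586] toolx angle 123.64 shift units [2.12  1.508 0.591] turn to 174: -8.3941068610519 [ 0.7 -0.  -2.4] 3.725
```

```bash
python3 -m pendant '[[0.6,0.4,0.1,-1.7,1],[1.2,0.85,0.3,-3.4,1],[1.7,1.25,0.5,-5.1,1],[2.12,1.5,0.59,-6.8,1],[2.12,1.5,0.59,-8.4,1]]' 80; python3 -m pendant '[[0,0,0,0,1],[0,0,0,0,1]]'; python3 tgt.py .5443 .1178 .135;python3 - <<'E'
from h import *
c,p,d=snap('wrist','w4')
E
```

```text
clock: 4.35
position: [0.5442, 0.118, 0.1345]
ee_rot: [0.051, 0.999, 0.0, -0.002]
ft_force: [0.5, -0.8, -2.1]
grip_width: 0.21
clock: 4.6
position: [0.5453, 0.1156, 0.1358]
ee_rot: [0.057, 0.998, -0.0, -0.001]
ft_force: [0.5, 0.4, -2.8]
grip_width: 0.212
at [0.5453 0.1156 0.1358] toolx angle 173.45 shift units [0.032 0.053 0.02 ] turn to 174: -0.09240016838176264 [ 0.5  0.4 -2.8] 4.6
```

View pics/w4.png

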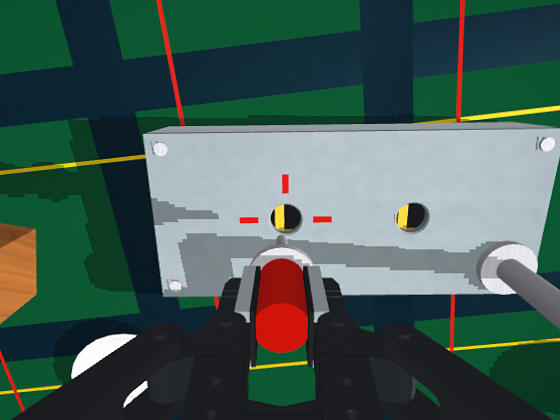

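Run:
```python
from h import *
crop('w4',225,160,345,280,6,'w4a')
```

```text
(no output)
```

View pics/w4a.png

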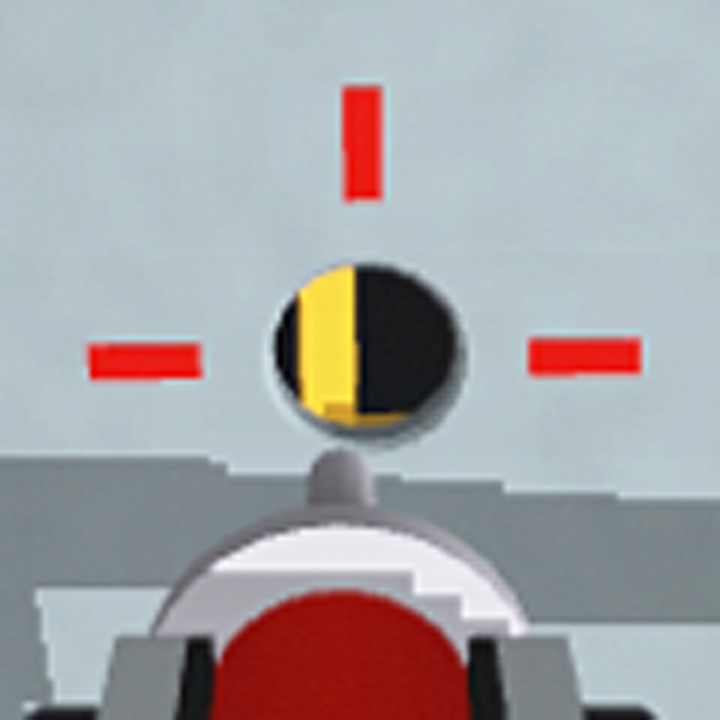

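Run:
```python
from h import *
from scipy.spatial.transform import Rotation as R
c,p,d=load('w4')
o=manip.get_obs(); T=R.from_quat(o['ee_rot']).as_matrix(); t=o['position']
g=lambda x,y:(225+x/6,160+y/6)
tool=lambda P:(T.T@(P-t))
L=onz(c,*g(145,361),.054);Rr=onz(c,*g(585,357),.054);U=onz(c,*g(363,143),.054)
print('yaw y-axis',np.degrees(np.arctan2(*(Rr-L)[1::-1])), 'hole',((L+Rr)/2).round(4),'tool',tool((L+Rr)/2).round(4), 'U',tool(U).round(4), np.linalg.norm(Rr-L))
for n,q in [('webL',(300,345)),('webR',(356,345))]: print(n,(tool(onz(c,*g(*q),.0475))-tool((L+Rr)/2)).round(4))
# tip: front edge x+.003 at tool z .0495
for n,q in [('tipfront',(340,450)),('tipL',(308,485)),('tipR',(374,485))]:
    P=onz(c,*g(*q),t[2]-.0495); print(n,tool(P).round(4))
print(dep(c,d,*g(340,465)).round(4), t)
```

```text
yaw y-axis 84.03186765520428 hole [0.5443 0.1184 0.054 ] tool [0.0014 0.0027 0.0821] U [0.0251 0.0024 0.0821] 0.04695458455065924
webL [-0.0006 -0.007   0.0065]
webR [-0.0006 -0.0009  0.0065]
tipfront [ 0.0037 -0.      0.0495]
tipL [ 0.0003 -0.003   0.0495]
tipR [0.0003 0.0031 0.0495]
[0.5413 0.1161 0.0915] [0.5454761  0.11562637 0.13606708]
```

The tip is within 0.5 mm of the tool axis. The hole is at tool (1.4, 2.7) mm, and the web spans -7.0 to -0.9 mm, so the strip should be open on +y. I'll probe at +5 mm.

```bash
python3 -m pendant '[[0.02,0.19,0.2,-0.09,1],[0.02,0.19,0.5,-0.09,1],[0.02,0.19,0.5,-0.09,1]]'; python3 -m pendant '[[0,0,0.15,0,1],[0,0,0.3,0,1],[0,0,0.45,0,1],[0,0,0.6,0,1],[0,0,0.6,0,1]]'; python3 tgt.py .5443 .1184 .0925
```

```text
clock: 5.03
position: [0.5448, 0.1236, 0.1149]
ee_rot: [0.05, 0.999, -0.0, -0.001]
ft_force: [-0.5, -0.1, -2.2]
grip_width: 0.211
clock: 5.65
position: [0.5454, 0.1236, 0.0919]
ee_rot: [0.05, 0.999, -0.0, -0.0]
ft_force: [0.3, -0.1, -1.7]
grip_width: 0.207
at [0.5454 0.1236 0.0919] toolx angle 174.24 shift units [ 0.013 -0.133 -0.014] turn to 174: 0.03981873907382768 [ 0.3 -0.1 -1.7] 5.65
```

No contact force, and the tip is at z ≈ 0.042, 5 mm below the strip's top. So the strip is open on the +y side. Now I'll go slightly deeper and draw the strip towards -y.

```bash
python3 -m pendant '[[-0.01,-0.05,0.04,0,1],[-0.01,-0.1,0.04,0,1],[-0.01,-0.15,0.04,0,1]]'; python3 -m pendant '[[0,-0.04,0,0,1],[0,-0.08,0,0,1],[0,-0.12,0,0,1],[0,-0.12,0,0,1]]';  python3 tgt.py .5443 .1184 .0925
```

```text
clock: 6.02
position: [0.5456, 0.1191, 0.0911]
ee_rot: [0.05, 0.999, 0.001, 0.0]
ft_force: [0.8, 6.6, -5.4]
grip_width: 0.213
clock: 6.52
position: [0.5451, 0.1144, 0.0911]
ee_rot: [0.05, 0.999, 0.001, 0.0]
ft_force: [1.3, 5.5, -5.0]
grip_width: 0.207
at [0.5451 0.1144 0.0911] toolx angle 174.3 shift units [ 0.031  0.097 -0.035] turn to 174: 0.049396383452868044 [ 1.3  5.5 -5. ] 6.525
```

```bash
python3 -m pendant '[[0.015,-0.03,0,0,1],[0.015,-0.06,0,0,1],[0.015,-0.06,0,0,1]]';  python3 tgt.py .5443 .1184 .0925
python3 - <<'E'
from h import *
c,p,d=snap('wrist','w5'); crop('w5',205,150,365,310,4.5,'w5a')
E
```

```text
clock: 6.9
position: [0.5446, 0.1121, 0.0912]
ee_rot: [0.05, 0.999, 0.001, 0.001]
ft_force: [1.6, 5.5, -4.8]
grip_width: 0.204
at [0.5446 0.1121 0.0912] toolx angle 174.3 shift units [ 0.022  0.156 -0.031] turn to 174: 0.04963703182416642 [ 1.6  5.5 -4.8] 6.9
```

View pics/w5a.png

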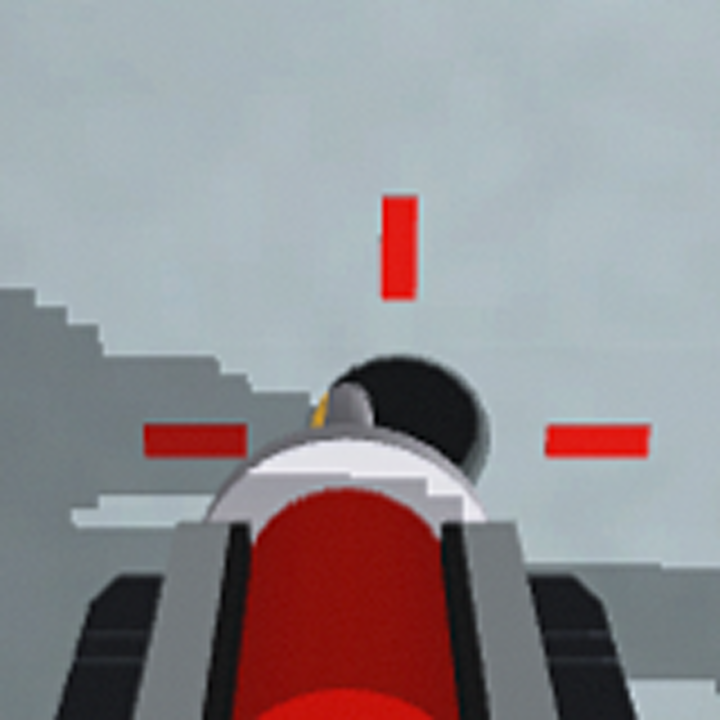

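The web is now at the -y rim of the hole with the pin tip beside it at (345,400) in the crop; the rest of the hole is open. I'll recentre the pin and press it home.

```bash
python3 -m pendant '[[0,0.08,0,0,1],[0,0.16,0,0,1],[0,0.16,0,0,1]]';  python3 tgt.py .5443 .1184 .0925
```

```text
clock: 7.32
position: [0.5448, 0.117, 0.091]
ee_rot: [0.05, 0.999, -0.0, -0.0]
ft_force: [0.4, 0.5, -2.7]
grip_width: 0.21
at [0.5448 0.117  0.091 ] toolx angle 174.25 shift units [ 0.016  0.032 -0.039] turn to 174: 0.042267199358657116 [ 0.4  0.5 -2.7] 7.325
```

```bash
python3 -m pendant '[[0.005,0.032,0.1,0,1],[0.005,0.032,0.2,0,1],[0.005,0.032,0.3,0,1],[0.005,0.032,0.36,0,1]]';  python3 tgt.py .5443 .1184 .0615
```

```text
clock: 7.82
position: [0.5446, 0.1182, 0.0761]
ee_rot: [0.05, 0.999, -0.0, -0.0]
ft_force: [0.9, -0.1, -1.3]
grip_width: 0.211
at [0.5446 0.1182 0.0761] toolx angle 174.23 shift units [0.009 0.005 0.366] turn to 174: 0.03898348163066127 [ 0.9 -0.1 -1.3] 7.825
```

```bash
python3 -m pendant '[[0,0.003,0.06,0,1],[0,0.003,0.12,0,1],[0,0.003,0.18,0,1],[0,0.003,0.24,0,1]]';  python3 tgt.py .5443 .1184 .0615
```

```text
clock: 8.32
position: [0.5449, 0.1188, 0.067]
ee_rot: [0.05, 0.999, 0.0, 0.0]
ft_force: [-0.6, 1.6, -0.8]
grip_width: 0.21
at [0.5449 0.1188 0.067 ] toolx angle 174.26 shift units [ 0.015 -0.012  0.137] turn to 174: 0.04253511131172635 [-0.6  1.6 -0.8] 8.325
```

```bash
python3 -m pendant '[[0,0,0.05,0,1],[0,0,0.1,0,1],[0,0,0.15,0,1],[0,0,0.17,0,1],[0,0,0.17,0,1]]';  python3 tgt.py .5443 .1184 .0615
```

```text
clock: 8.95
position: [0.5451, 0.1189, 0.0615]
ee_rot: [0.05, 0.999, 0.0, 0.0]
ft_force: [-6.2, 1.3, 13.5]
grip_width: 0.215
at [0.5451 0.1189 0.0615] toolx angle 174.25 shift units [ 0.018 -0.013  0.   ] turn to 174: 0.0417633172402058 [-6.2  1.3 13.5] 8.95
```

```bash
python3 -m pendant '[[0.015,-0.008,0.02,0,1],[0.015,-0.008,0.04,0,1],[0.015,-0.008,0.04,0,1]]';  python3 tgt.py .5443 .1184 .0615
python3 - <<'E'
from h import *
snap('wrist','w6');snap('scene','c6'); crop('w6',205,200,365,360,4.5,'w6a'); crop('c6',220,170,420,320,3.9,'c6a')
E
```

```text
clock: 9.32
position: [0.5451, 0.1188, 0.0614]
ee_rot: [0.05, 0.999, 0.0, 0.001]
ft_force: [-9.4, 1.0, 27.6]
grip_width: 0.208
at [0.5451 0.1188 0.0614] toolx angle 174.26 shift units [ 0.019 -0.013 -0.003] turn to 174: 0.0427998955327619 [-9.4  1.  27.6] 9.325
```

View pics/w6a.png

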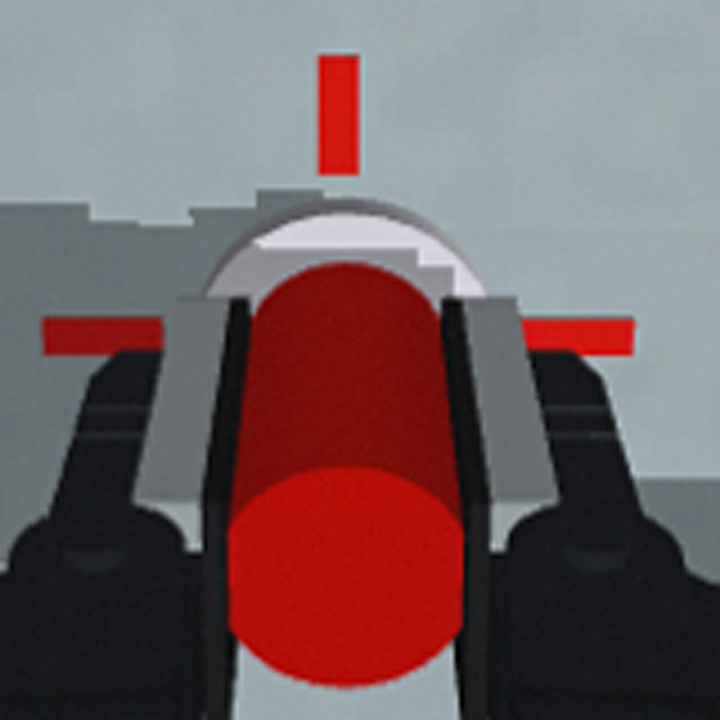

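View pics/c6a.png

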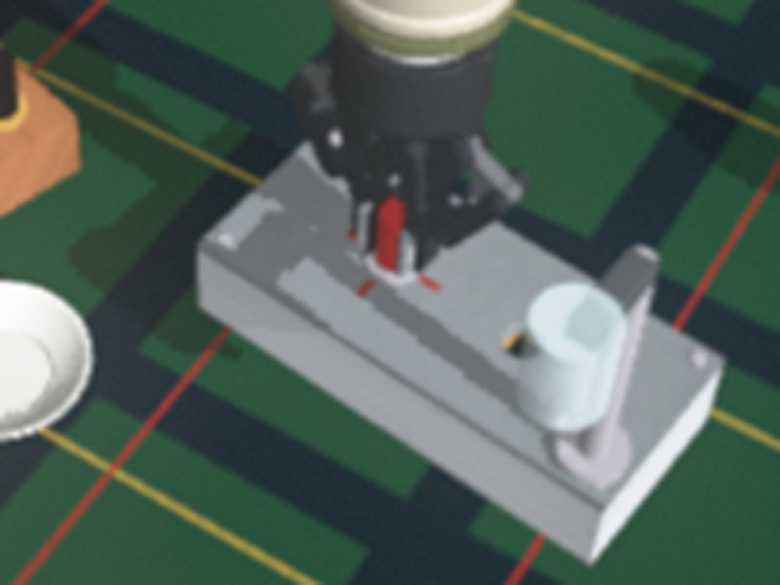

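The collar lies flat on the plate. It stopped hard at the expected height (0.0614) and did not move when the push went from 13 to 27 N, so it is home. I'll unload, release and rise.

```bash
python3 -m pendant '[[0.0,0.0,-0.05,0,1],[0,0,-0.05,0,0.8],[0,0,-0.05,0,0.5],[0,0,-0.05,0,0.45],[0,0,-0.05,0,0.45]]'; python3 -m pendant '[[0,0,-0.3,0,0.4],[0,0,-1,0,0.4],[0,0,-2,0,0.4],[0,0,-2.5,0,0.4],[0,0,-2.5,0,0.4]]'; python3 tgt.py .567 -.1197 .14;  python3 - <<'E'
from h import *
snap('wrist','w7')
E
```

```text
clock: 10.05
position: [0.5439, 0.1176, 0.0602]
ee_rot: [0.05, 0.999, -0.0, -0.0]
ft_force: [-0.6, -0.4, -0.6]
grip_width: 0.551
clock: 10.68
position: [0.5452, 0.1184, 0.1629]
ee_rot: [0.05, 0.999, 0.0, 0.002]
ft_force: [-0.3, 0.3, -0.2]
grip_width: 0.599
at [0.5452 0.1184 0.1629] toolx angle 174.24 shift units [-1.138 -5.868  0.57 ] turn to 174: 0.03957514202857245 [-0.3  0.3 -0.2] 10.675
```

View pics/w7.png

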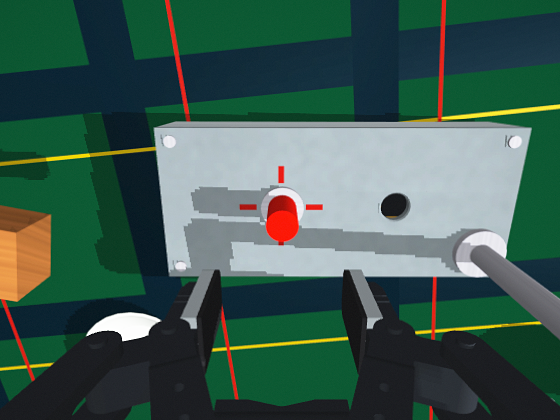

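The pin's collar sits concentric in the red marks at about (281,207), and the plain hole at (396,206) is now open. Next, the bolt.

```bash
python3 -m pendant '[[-0.2,-1,0,1.6,0.4],[-0.4,-2.2,0,3.3,0.4],[-0.7,-3.5,0,5,0.4],[-0.9,-4.7,0,6.7,0.4],[-1.14,-5.87,0,8.4,0.3]]'; python3 -m pendant '[[0,0,0,1.7,0.3],[0,0,0,3.4,0.3],[0,0,0,5.1,0.3],[0,0,0,6.8,0.3],[0,0,0,8.37,0.3]]'; python3 -m pendant '[[0,0,0,0,0.3],[0,0,0,0,0.3]]'; python3 tgt.py .5674 -.1196 .0505;  python3 - <<'E'
from h import *
snap('wrist','w8')
c,p,d=load('w7'); print(onz(c,395.5,206.5,.054), dep(c,d,370,206))
E
```

```text
clock: 11.35
position: [0.5652, -0.1217, 0.1594]
ee_rot: [0.473, 0.881, -0.0, -0.001]
ft_force: [0.5, 0.9, 0.3]
grip_width: 0.697
clock: 11.98
position: [0.5652, -0.12, 0.1593]
ee_rot: [0.802, 0.597, -0.001, -0.001]
ft_force: [0.1, 0.6, 1.3]
grip_width: 0.7
clock: 12.22
position: [0.5657, -0.12, 0.16]
ee_rot: [0.799, 0.601, -0.0, -0.0]
ft_force: [1.8, -0.4, 0.4]
grip_width: 0.703
at [ 0.5657 -0.12    0.16  ] toolx angle 73.84 shift units [0.022 0.042 2.736] turn to 174: -16.693373983426675 [ 1.8 -0.4  0.4] 12.225
[0.55180732 0.19911023 0.054     ] [0.54994863 0.18137498 0.05301688]
```

View pics/w8.png

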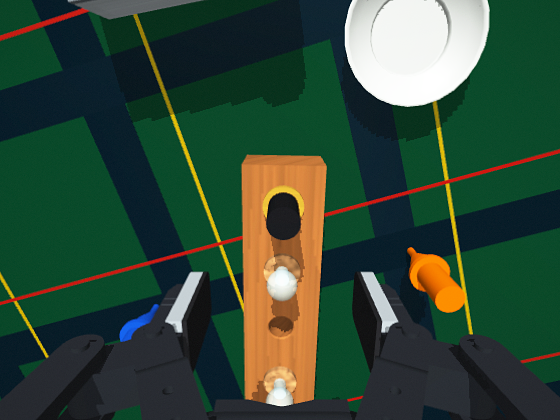

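Run:
```python
from h import *
crop('w8',240,150,330,260,6,'w8a')
from scipy.spatial.transform import Rotation as R
c,p,d=load('w8');o=manip.get_obs(); T=R.from_quat(o['ee_rot']).as_matrix(); t=o['position']
for x in (-.003,0,.003):
  for q in [(0,0,.084),(.015,0,.048),(0,-.015,.048),(0,.015,.048),(-.011,0,.084)]:
    w=t+T@np.array([x+q[0],q[1],0]); w[2]=q[2]; u=proj(c,w); print(x,q,((u-[240,150])*6).round(0))
```

```text
-0.003 (0, 0, 0.084) [245. 478.]
-0.003 (0.015, 0, 0.048) [246. 252.]
-0.003 (0, -0.015, 0.048) [121. 373.]
-0.003 (0, 0.015, 0.048) [371. 373.]
-0.003 (-0.011, 0, 0.084) [245. 575.]
0 (0, 0, 0.084) [245. 451.]
0 (0.015, 0, 0.048) [246. 228.]
0 (0, -0.015, 0.048) [121. 349.]
0 (0, 0.015, 0.048) [371. 350.]
0 (-0.011, 0, 0.084) [245. 549.]
0.003 (0, 0, 0.084) [245. 424.]
0.003 (0.015, 0, 0.048) [246. 203.]
0.003 (0, -0.015, 0.048) [120. 325.]
0.003 (0, 0.015, 0.048) [372. 326.]
0.003 (-0.011, 0, 0.084) [245. 523.]
```

View pics/w8a.png

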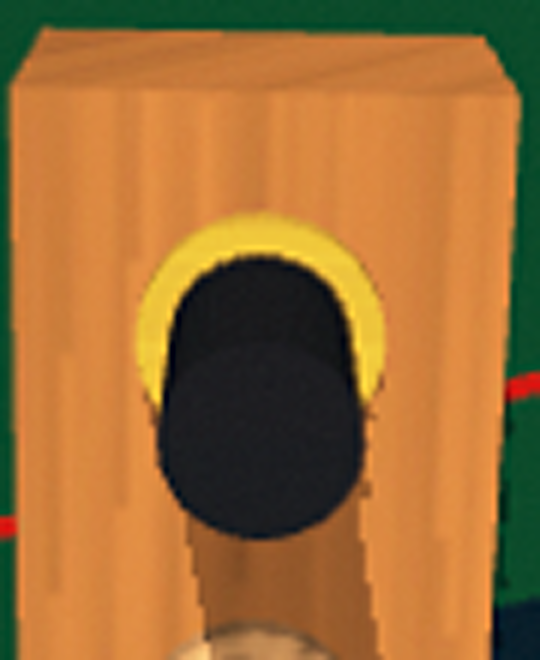

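```bash
python3 -m pendant '[[0.035,0.04,0.6,0,0.3],[0.035,0.04,1.4,0,0.3],[0.035,0.04,2.2,0,0.3],[0.035,0.04,2.73,0,0.3],[0.035,0.04,2.73,0,0.3]]' 80;  python3 -m pendant '[[0,0,0,0,0.6],[0,0,0,0,0.8],[0,0,0,0,0.9],[0,0,0,0,1],[0,0,0,0,1]]' 80; python3 tgt.py .5674 -.1196 .0505
```

```text
clock: 12.9
position: [0.5666, -0.119, 0.0497]
ee_rot: [0.8, 0.6, -0.001, -0.001]
ft_force: [-0.7, -0.4, -0.1]
grip_width: 0.7
clock: 13.52
position: [0.5687, -0.1193, 0.0528]
ee_rot: [0.801, 0.599, 0.001, 0.001]
ft_force: [-2.2, 0.3, 6.2]
grip_width: 0.236
at [ 0.5687 -0.1193  0.0528] toolx angle 73.63 shift units [-0.016 -0.029  0.057] turn to 174: -16.728250859470432 [-2.2  0.3  6.2] 13.525
```

```bash
python3 -m pendant '[[0,0,-0.5,0,1],[0,0,-1.2,0,1],[0,0,-2,0,1],[0,0,-2.75,0,1],[0,0,-2.75,0,1]]' 80; python3 tgt.py .5527 .1990 .135
```

```text
clock: 14.15
position: [0.5693, -0.1194, 0.1642]
ee_rot: [0.801, 0.599, 0.002, 0.002]
ft_force: [0.0, -1.0, -1.4]
grip_width: 0.235
at [ 0.5693 -0.1194  0.1642] toolx angle 73.62 shift units [ 7.52  -2.647  0.722] turn to 174: -16.729312141669478 [ 0.  -1.  -1.4] 14.15
```

```bash
python3 -m pendant '[[0.8,-0.3,0,-1.6,1],[1.9,-0.65,0,-3.3,1],[3,-1.05,0,-5,1],[4.1,-1.45,0,-6.7,1],[5.2,-1.83,0,-8.4,1]]' 80; python3 tgt.py .5527 .1990 .135
```

```text
clock: 14.78
position: [0.5555, 0.1024, 0.1603]
ee_rot: [0.467, 0.884, -0.0, -0.0]
ft_force: [0.3, -1.2, -1.6]
grip_width: 0.231
at [0.5555 0.1024 0.1603] toolx angle 124.36 shift units [2.033 1.306 0.633] turn to 174: -8.272597077056268 [ 0.3 -1.2 -1.6] 14.775
```

```bash
python3 -m pendant '[[0.4,0.25,0,-1.7,1],[0.8,0.5,0,-3.4,1],[1.3,0.8,0,-5.1,1],[1.7,1.1,0,-6.8,1],[2.03,1.3,0.1,-8.25,1]]' 80;python3 -m pendant '[[0,0,0.2,0,1],[0,0,0.5,0,1],[0,0,0.5,0,1],[0,0,0.5,0,1]]'; python3 tgt.py .5527 .1990 .1;python3 - <<'E'
from h import *
c,p,d=snap('wrist','w9'); crop('w9',160,160,340,300,4.4,'w9a')
E
```

```text
clock: 15.4
position: [0.5535, 0.1983, 0.1564]
ee_rot: [0.053, 0.999, 0.0, -0.0]
ft_force: [-0.1, 0.3, -1.1]
grip_width: 0.236
clock: 15.9
position: [0.5541, 0.1969, 0.1374]
ee_rot: [0.057, 0.998, -0.0, 0.0]
ft_force: [-0.0, 0.2, -1.4]
grip_width: 0.23
at [0.5541 0.1969 0.1374] toolx angle 173.42 shift units [0.041 0.049 0.934] turn to 174: -0.0961556948716975 [-0.   0.2 -1.4] 15.9
```

View pics/w9a.png

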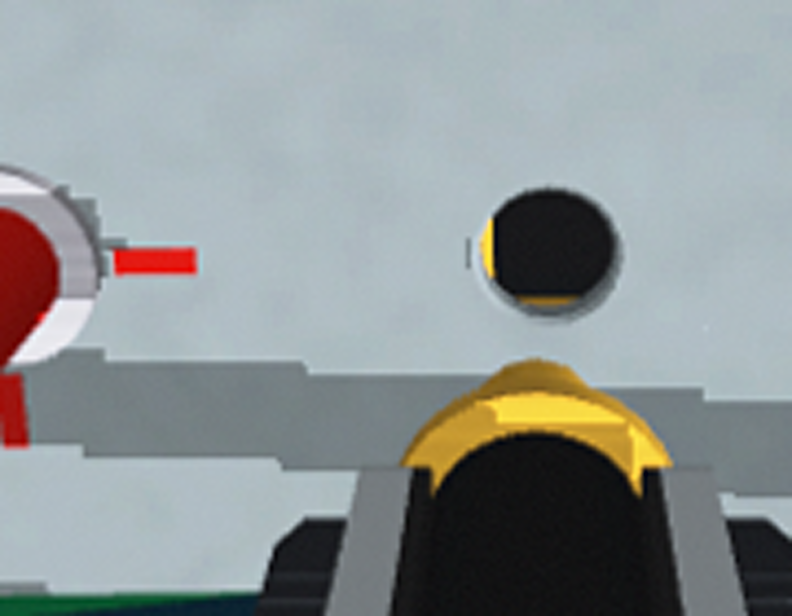

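Run:
```python
from h import *
from scipy.spatial.transform import Rotation as R
c,p,d=load('w9');o=manip.get_obs(); T=R.from_quat(o['ee_rot']).as_matrix(); t=o['position']
g=lambda x,y:(160+x/4.4,160+y/4.4); tool=lambda P:(T.T@(P-t)).round(4)
for q in [(548,255),(548,187),(548,323),(479,255),(621,255)]:
    P=onz(c,*g(*q),.054); print('hole',q,P.round(4),tool(P))
for q in [(535,360)]: print('bolt bottom front',tool(onz(c,*g(*q),t[2]-.0348)))
print('taper edges', tool(onz(c,*g(485,385),t[2]-.033)), tool(onz(c,*g(588,385),t[2]-.033)))
```

```text
hole (548, 255) [0.5523 0.1991 0.054 ] [0.0021 0.0017 0.0836]
hole (548, 187) [0.542  0.2002 0.054 ] [0.0125 0.0017 0.0836]
hole (548, 323) [0.5629 0.1979 0.054 ] [-0.0085  0.0018  0.0836]
hole (479, 255) [0.5512 0.189  0.054 ] [ 0.0021 -0.0084  0.0836]
hole (621, 255) [0.5536 0.2097 0.054 ] [0.0021 0.0124 0.0836]
bolt bottom front [ 0.0057 -0.0002  0.0348]
taper edges [ 0.0033 -0.0061  0.033 ] [0.0033 0.0059 0.033 ]
```

```bash
python3 -m pendant '[[0.038,0.055,0.3,-0.1,1],[0.038,0.055,0.7,-0.1,1],[0.038,0.055,1,-0.1,1],[0.038,0.055,1,-0.1,1]]'; python3 tgt.py .5528 .1994 .0628
```

```text
clock: 16.45
position: [0.5519, 0.1994, 0.0957]
ee_rot: [0.051, 0.999, -0.0, -0.001]
ft_force: [-0.0, -0.9, -0.7]
grip_width: 0.238
at [0.5519 0.1994 0.0957] toolx angle 174.12 shift units [-0.024  0.004  0.823] turn to 174: 0.019275347084994603 [-0.  -0.9 -0.7] 16.45
```

```bash
python3 -m pendant '[[-0.01,0,0.12,0,1],[-0.01,0,0.24,0,1],[-0.01,0,0.36,0,1],[-0.01,0,0.45,0,1]]'; python3 tgt.py .5528 .1994 .0628
```

```text
clock: 16.95
position: [0.5531, 0.1997, 0.079]
ee_rot: [0.051, 0.999, -0.0, 0.0]
ft_force: [0.1, 0.0, -1.2]
grip_width: 0.231
at [0.5531 0.1997 0.079 ] toolx angle 174.12 shift units [ 0.006 -0.009  0.406] turn to 174: 0.019976456888566457 [ 0.1  0.  -1.2] 16.95
```

Bolt bottom is at about z = 0.044, already in the strip with no contact force. Continuing.

```bash
python3 -m pendant '[[0,0,0.1,0,1],[0,0,0.2,0,1],[0,0,0.3,0,1],[0,0,0.38,0,1],[0,0,0.38,0,1]]'; python3 tgt.py .5528 .1994 .0628
```

```text
clock: 17.58
position: [0.553, 0.1997, 0.0638]
ee_rot: [0.051, 0.999, -0.0, -0.0]
ft_force: [0.8, 0.1, -1.5]
grip_width: 0.231
at [0.553  0.1997 0.0638] toolx angle 174.12 shift units [ 0.003 -0.008  0.026] turn to 174: 0.020573506008683278 [ 0.8  0.1 -1.5] 17.575
```

```bash
python3 -m pendant '[[0,0,0.03,0,1],[0,0,0.06,0,1],[0,0,0.08,0,1],[0,0,0.08,0,1]]'; python3 tgt.py .5528 .1994 .0628
python3 - <<'E'
from h import *
snap('wrist','w10'); crop('w10',205,190,365,350,4.5,'w10a')
E
```

```text
clock: 18.08
position: [0.5534, 0.1998, 0.0627]
ee_rot: [0.051, 0.999, -0.0, 0.0]
ft_force: [-6.6, -3.0, 15.1]
grip_width: 0.233
at [0.5534 0.1998 0.0627] toolx angle 174.12 shift units [ 0.013 -0.012 -0.002] turn to 174: 0.019832546497345522 [-6.6 -3.  15.1] 18.075
```

View pics/w10a.png

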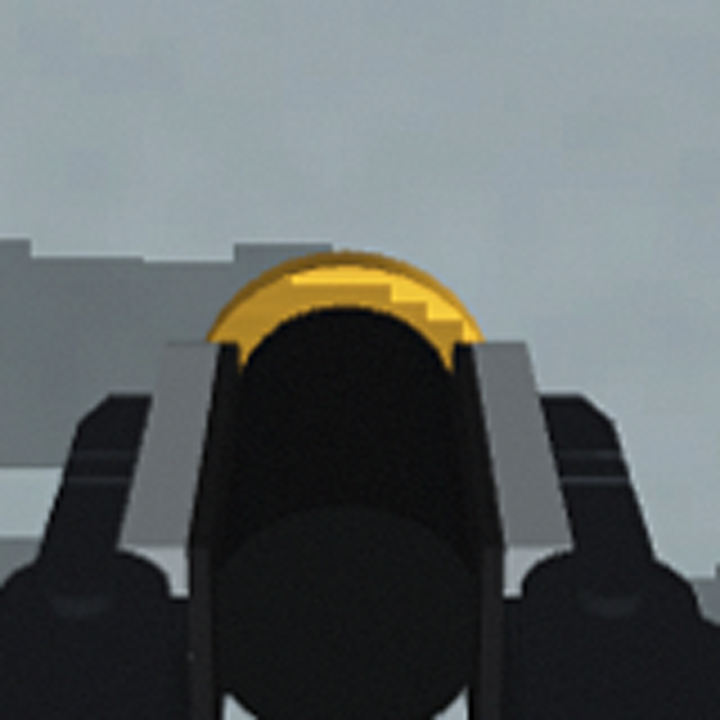

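Collar on the plate: a hard stop at 0.0627 against the expected 0.0628, with 15 N. I'll press slightly more, unload, release and rise.

```bash
python3 -m pendant '[[0,0,0.025,0,1],[0,0,0.025,0,1]]'; python3 -m pendant '[[0,0,-0.06,0,1],[0,0,-0.06,0,0.8],[0,0,-0.06,0,0.5],[0,0,-0.06,0,0.45],[0,0,-0.06,0,0.45]]'; python3 -m pendant '[[0,0,-0.3,0,0.4],[0,0,-1,0,0.4],[0,0,-2,0,0.4],[0,0,-2.9,0,0.4],[0,0,-3,0,0.4]]'; python3 -m pendant '[[0.5,-0.5,0,0,0.4],[1.2,-1,0,0,0.4],[1.2,-1,0,0,0.4],[1.2,-1,0,0,0.4]]'
python3 - <<'E'
from h import *
for n in ['wrist','scene','side']: snap(n,n+'11')
crop('scene11',150,130,420,320,2.9,'c11'); crop('side11',200,90,380,350,2.3,'s11')
E
```

```text
clock: 18.38
position: [0.5534, 0.1998, 0.0627]
ee_rot: [0.051, 0.999, -0.0, 0.001]
ft_force: [-10.6, -4.7, 24.0]
grip_width: 0.234
clock: 19.0
position: [0.553, 0.1997, 0.0621]
ee_rot: [0.051, 0.999, -0.0, -0.0]
ft_force: [-0.3, 0.7, -0.1]
grip_width: 0.549
clock: 19.62
position: [0.5545, 0.2005, 0.1862]
ee_rot: [0.051, 0.999, 0.001, 0.003]
ft_force: [1.1, 0.4, 0.4]
grip_width: 0.598
clock: 20.12
position: [0.5015, 0.1651, 0.1824]
ee_rot: [0.051, 0.999, 0.0, 0.0]
ft_force: [0.4, 0.1, 1.0]
grip_width: 0.602
```

View pics/wrist11.png

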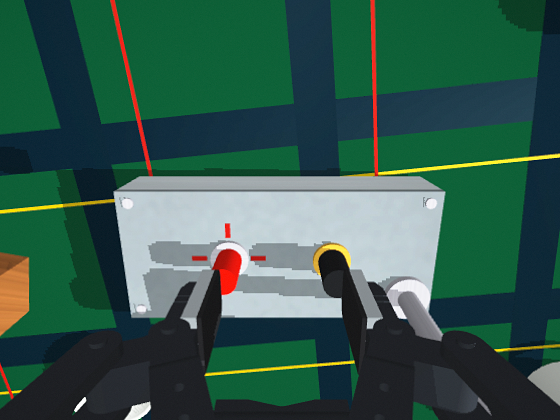

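View pics/c11.png

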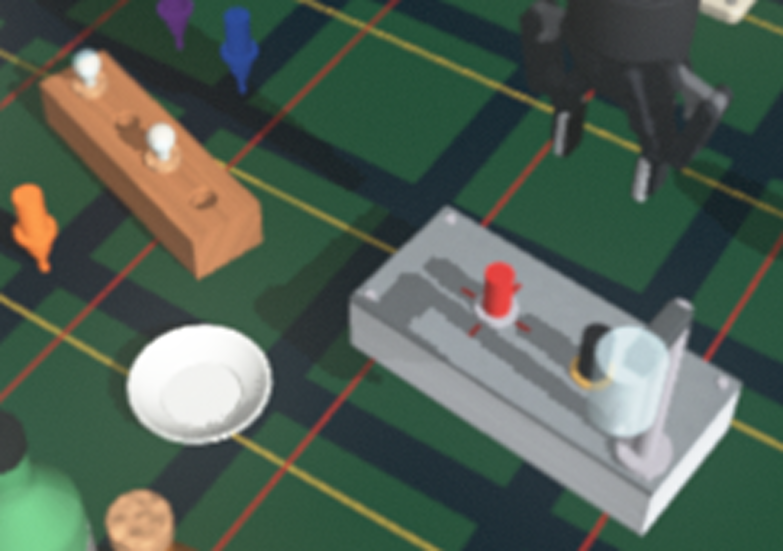

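View pics/s11.png

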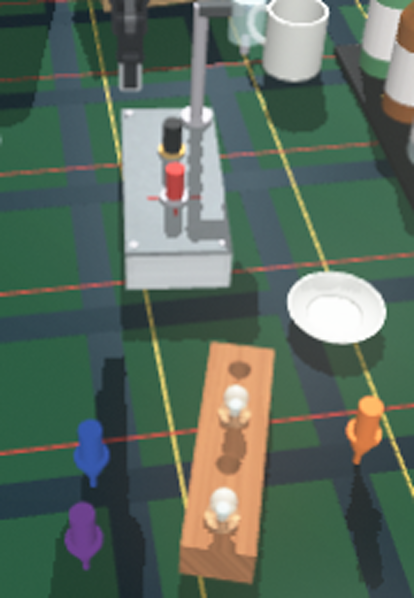

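Both grips stand upright with their collars on the plate. The stoppers and white plate are where they were. I'll check the top heights and the glass from the saved depth pictures.

Run:
```python
from h import *
c,p,d=load('scene11'); c0,p0,d0=load('scene0')
for n,q,z in [('pin',(500,268),.094),('bolt',(597,329),.094)]:
    u,v=150+q[0]/2.9,130+q[1]/2.9; print(n,dep(c,d,u,v).round(4))
c,p,d=load('wrist11')
for n,q in [('pin',(227,285)),('bolt',(336,287)),('pincollar',(228,245)),('boltcollar',(331,246))]: print(n,dep(c,d,*q).round(4))
a=cv2.absdiff(p0:=load('scene0')[1],load('scene11')[1]); print('glass diff',a[175:240,430:475].mean(),'saucer',a[240:285,190:245].mean(),'stopper',a[145:165,175:188].mean())
```

```text
pin [0.5429 0.1172 0.0954]
bolt [0.5511 0.1959 0.0936]
pin [0.5463 0.1224 0.0945]
bolt [0.5556 0.1978 0.0946]
pincollar [0.5317 0.1201 0.0572]
boltcollar [0.5406 0.2001 0.0574]
glass diff 9.216638176638176 saucer 8.58020202020202 stopper 16.1974358974359
```

View pics/scene11.png

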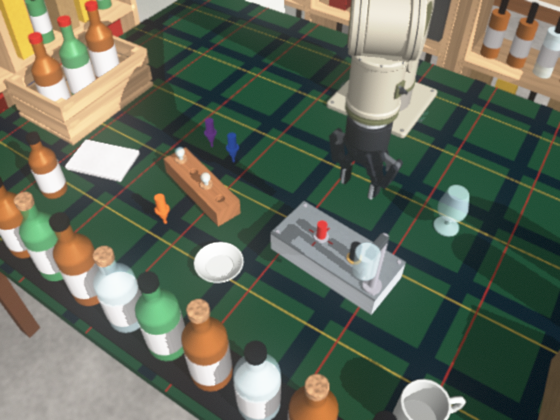

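The glass (452,210), plate (219,263) and stoppers (180,155) and (205,180) are unchanged, and the robot is clear. Handing in.

```bash
python3 -c "
from workcell import hand_in
print(hand_in())"
```

```text
the job is handed in; nothing more can be done
None
```

The pin and the bolt are both fully home in the order asked, both are released, and I handed the job in at about 20 s.

- **Finding the open side:** the wrist picture showed the web about 4 mm to -y of the red-marked hole's centre. The pin's tip confirmed the +y side by feel, going in 5 mm off centre without resistance. I tested only that side.
- **Pin:** I drew the strip towards -y with the tip (about 6 N), recentred the pin and pushed it home. It stopped hard at the expected height, with at most about 28 N.
- **Bolt:** with the pin left in, the bolt went in freely and stopped hard at the expected height, with at most about 24 N.

**Last checks:**
- **Heights:** both grip tops measured 94–95 mm (94 expected). Both collar tops measured 57 mm (58 expected), within the camera's error.
- **Surroundings:** the stoppers, glass and white plate look unmoved, judged by eye in the pictures. A pixel comparison of those areas was not exactly zero. I put that down to shadows and image noise and did not check further.
- **Robot:** it was clear of everything when I handed in. No check failed.

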